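Strip a desk fan for cleaning

ROBOT

A 6-joint arm with a two-finger parallel gripper is mounted at the origin on the work surface. World frame = base frame: x ahead of the robot, y to its left, z up, the work surface at z = 0. Lengths are in mm, angles in rad, forces in N, time in s.
With the tool pointing down it reaches from about 350 to 925 mm from the base axis. Payload 6.4 kg.
Tool frame: the origin (TCP) lies on the centre line of the jaws, within the pads' length; the fingertips stand bot.tip_extent ahead of it and the grasp point (between the pads) lies 8 mm behind it (bot.tip_extent is the distance from the TCP to the fingertips, in mm); z points along the fingers, y is the line along which they close (so a half turn about z gives the same grasp; the last joint's range is limited). The gripper opens to 85 mm and grips with 20 to 120 N. Pads are 22 mm wide; open, the fingers measure 114 mm over their backs; the gripper's body (76 mm by 85 mm) begins 54 mm behind the grasp point. The pads swing forward as they close: fully open they stand 13 mm farther back than shut.
Start: joints at [-1.451, 0.245, 1.558, -0, 1.339, -0.174], TCP at [188.239, -622.157, 202.79] pointing down, gripper open.
Joint ranges: [-3.13, 3.13], [-1.02, 2.26], [0.13, 2.54], [-0.95, 4.09], [0.21, 2.88], [-2.74, 2.74]. Speed limits (rad/s): [2.57, 2.57, 3.14, 3.14, 3.14, 3.14].

INTERFACE

Orientations are given as a rotation vector (axis times angle).
In Python, from plant import bot gives the robot as it stands.
- The arm moves only by the tool jog_arm, never from a script. Its argument "plan" is a list of rows, each a list of 7 numbers: the finger opening in mm, from 0 to 85.4, then the shift along the tool's x, y, z in mm, then the turn, a rotation vector about the tool's x, y, z in degrees. In form: [[gripper, tx, ty, tz, wx, wy, wz], ...]. A call has 1 to 10 rows; each row shifts and turns the commanded pose from where the row before left it, along the tool's axes as they then stand; what a row does not reach is not made up. A row lasts 1/12 s, in which the tool goes at most 41.7 mm and 7.16 degrees, less where a joint would pass 70% of its speed; a pose out of reach is approached as far as the arm can. A call is refused whole if a number of a shift passes 41.7 or a number of a turn 7.16, either way. A call with a gripper value outside its range is refused whole. The fingers move at their own pace and stop on an object; "squeeze" is the grip in N (left out, the last holds). Time passes only in rows, so rows that do not move let the fingers close. It gives the time, the measured TCP pose, the force, the opening and the grip force at its end, in the units of the state.
- bot.sense(): the state, without advancing time (a new reading comes with each control period).
- bot.camera(name): name is "scene" or "top"; returns the picture (480x640x3 uint8, blue, green, red); there is no depth.
- bot.camera_info(name): a dict with "fx", "fy", "cx", "cy" (pixels), "R" (3x3) and "t" (3): a world point X has camera coordinates R X + t. Camera axes: x right, y down, z forward; pixel columns grow to the right and rows downward; lengths in mm; the calibration is good to about 2 mm. A picture is of the moment at which its call begins. camera_info takes no time and is no camera call.
- bot.sign_off(): hands the job in; it is judged then, once.
The state is a dict: "t": time; "joints": joint angles; "qvel": joint speeds; "joint_efforts": joint torques, N m; "ee_pos": TCP position; "tool_rot": TCP orientation; "force": force on the tool from outside, world axes, zero at the start; "moment": the same for the moment, N m; "gripper_width": finger opening in mm; "finger_force": force on a finger pad.
Only numpy, scipy, OpenCV 4.12 (cv2) and the standard library are available. Lean on these libraries where they do the work, as an engineer would, in place of code of your own. Each camera call takes 0.05 s, during which the arm holds its last target. There are 200 camera calls.

TASK

Strip the desk fan for cleaning. The nut that holds its rotor may have an ordinary or a reversed thread, so first try it gently both ways without forcing it against its stop, then unscrew it the way it gives and put it in the dish. Finally lift the rotor off the shaft and lay it flat on the middle of the grey mat, nut side up as it sat on the fan, leaving the other things on the desk where they are.

Things in the scene. Friction and masses are not known exactly. Their poses are not given: they have to be found in the camera images.
- fan: white desk fan, fixed, head tilted straight up, front guard off. Origin: on the table under its vertical shaft axis. Base 170 mm wide; wire rear guard, rim 236 mm across, 118 mm up. Steel shaft 20 mm across, threaded end tops out 169 mm up. A pencil (8 mm) stands in the guard between two blades, 79 mm from the axis along the fan's +x, top 136 mm up: it chocks the rotor, so the shaft stays still.
- nut: white nut screwed on the shaft's end. Origin: centre of its underside, z up, 154 mm up at start. 34 mm tall, 45 g: flange 48 mm across, collar 38 mm, and from 16 to 34 mm up a round knob 37.5 mm across to grip. Starts about 0.1 rad off its stop: one way it meets that firm stop; the other way it unscrews easily, rising 1.6 mm/rad, free after about 3.3 rad. Lift 16 mm to clear the shaft.
- thread_stop: shoulder at the lower end of the thread, hidden under the nut, against which the nut comes up firm when turned the tightening way; any light turn of the nut that way loads it enough to count as tried. Origin: the fan's origin. It must never bear more than 150 N (about 1.2 N m on the nut); the fingers slip before that if they grip the knob with 25 N or less.
- rotor: grey fan rotor on the shaft under the nut, 120 g: hub 52 mm across, 50 mm tall, bore 24 mm; five blades, 172 mm overall, reach up to 28 mm above the hub's underside, leaving the hub's top 22 mm free to grip. Origin: centre of the hub's underside (its lowest part), 104 mm up at the start; z up. Loose on the shaft once the nut is off; lift 70 mm straight up to clear it.
- dish: small white round ceramic dish, loose, 250 g: 96 mm across the rim, 76 mm across the foot, 24 mm tall, floor 4 mm thick and 68 mm across inside. Origin: centre of its underside.
- mat: grey fabric mat, 230 x 230 x 3 mm, fixed on the table. Origin: centre of its underside.
- screwdriver: screwdriver lying on the table beyond the dish, to be left alone.
- pen: black pen lying on the table on the robot's side of the dish, to be left alone.
- phone: black phone lying on the table at the far side, 150 x 72 x 8 mm, to be left alone.
- mouse: black computer mouse at the far side, 104 x 60 x 36 mm, to be left alone.
- notes: block of pale note paper, 76 x 76 x 20 mm, at the left of the table, to be left alone.
- mug: white mug at the left of the table, 80 mm across, 90 mm tall, to be left alone.
Not all that is in view belongs to the job. Several things have the shape of the nut; the one meant has the colours described above. Leave any purple look-alike of the rotor alone.

How it is judged:
By the outcome, as a careful person would: the job done as asked, in the order asked, and still so for the second after the job is handed in, with the robot touching nothing.
It also fails if it takes over 72 s, if anything falls off the work surface, if the arm or the gripper's body presses on something with over 40 N, if the wrist force passes 120 N, or if a joint passes its speed limit or range.

## Working session

There is one attempt and no reset: what is moved stays moved. The work goes in short steps, Python scripts to look and compute and a tool call to move; the robot and the scene stay as the last step left them, time stands still between calls to the robot, and variables do not carry over. Pictures are saved under pics/ and viewed, at most 10 in all, crops included, and the job is handed in when it is done.

Besides the shell and the picture viewer there is one more tool, called after "Call:" as a command line: name --pt "numbers of a row" for each row, then --argument value for the rest. jog_arm: Moves the arm, as the interface text tells. Its arguments: {"type":"object","properties":{"plan":{"type":"array","items":{"type":"array","items":{"type":"number"}}},"squeeze":{"type":"number"}},"required":["plan"]}

```bash
mkdir -p pics; ls; python3 - <<'E'
from plant import bot
import cv2
for n in ("scene","top"):
    cv2.imwrite(f"pics/{n}0.png",bot.camera(n)); i=bot.camera_info(n); print(n,i)
print(bot.tip_extent, bot.sense())
E
```

```text
pics
scene {'fx': 623.4496043715608, 'fy': 623.4496043715608, 'cx': 319.9639987740183, 'cy': 236.06135779184618, 'R': array([[ 0.80616872,  0.59147685, -0.01572068],
       [ 0.47457691, -0.66224807, -0.57983122],
       [-0.35336773,  0.45998112, -0.81458493]]), 't': array([-475.59456086,  -66.38588083, 1582.0350121 ])}
top {'fx': 603.0107217738275, 'fy': 603.0107217738275, 'cx': 312.8674517813628, 'cy': 237.0325915749804, 'R': array([[ 0.00904432, -0.99993764,  0.0065506 ],
       [-0.98672765, -0.00998661, -0.16207657],
       [ 0.16213188, -0.00499778, -0.98675644]]), 't': array([ 125.55442888,  509.83901996, 1791.56626638])}
11.0 {'t': 0.1, 'joints': array([-1.45110135e+00,  2.45729141e-01,  1.55890069e+00, -1.91890255e-05,
        1.33869602e+00, -1.74095856e-01]), 'qvel': array([-0.00029861,  0.0003464 , -0.00274963, -0.00063491, -0.00056274,
       -0.00072566]), 'joint_efforts': array([-9.83260215e-04, -4.30669713e+01, -3.27129042e+01, -2.28019267e-04,
        2.78956526e-03, -1.09023821e-05]), 'ee_pos': array([ 188.16493896, -621.59203963,  201.79559808]), 'tool_rot': array([-3.10604308e+00, -4.59580895e-01, -4.47026447e-05]), 'force': array([-0.40087069, -0.04003666,  0.45496801]), 'moment': array([-0.0524238 ,  0.03415465,  0.00715512]), 'finger_force': 0.0, 'gripper_width': 85.34571017377543}
```

View pics/scene0.png

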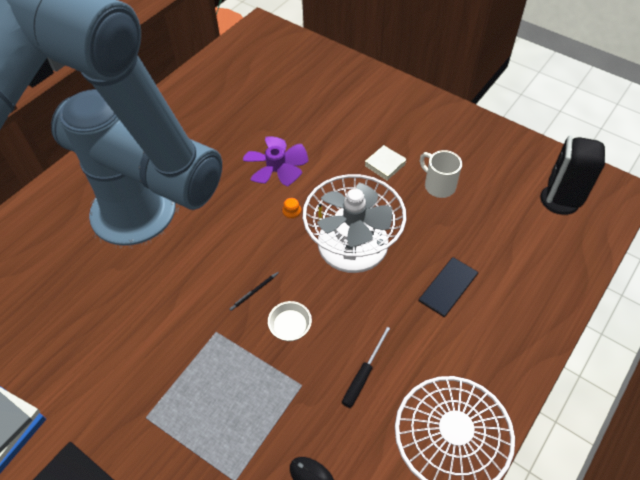

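View pics/top0.png

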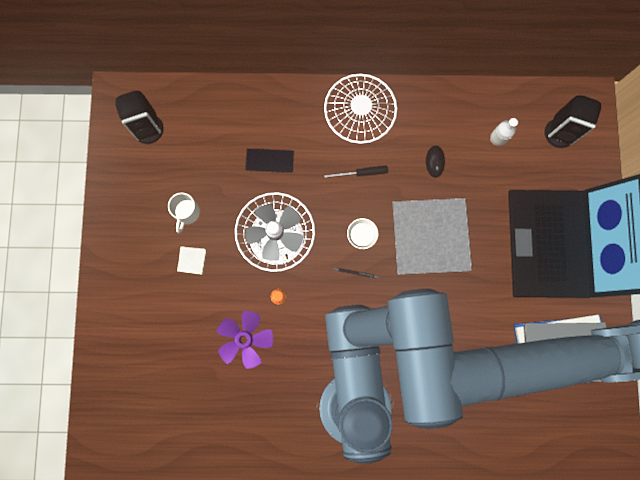

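```bash
cat > h.py <<'E'
from plant import bot
import numpy as np, cv2
def ray(n,u,v,z):
    i=bot.camera_info(n);R=i["R"];C=-R.T@i["t"]
    d=R.T@np.array([(u-i["cx"])/i["fx"],(v-i["cy"])/i["fy"],1]);return (C+d*(z-C[2])/d[2]).round(1)
def proj(n,X):
    i=bot.camera_info(n);c=i["R"]@np.array(X)+i["t"];return (i["fx"]*c[0]/c[2]+i["cx"],i["fy"]*c[1]/c[2]+i["cy"])
E
python3 - <<'E'
from h import *
T=cv2.imread("pics/top0.png");S=cv2.imread("pics/scene0.png")
def big(im,box,lo,hi,n,z):
    x,y,X,Y=box;m=cv2.inRange(cv2.cvtColor(im[y:Y,x:X],cv2.COLOR_BGR2HSV),lo,hi)
    cs=cv2.findContours(m,cv2.RETR_EXTERNAL,cv2.CHAIN_APPROX_NONE)[0]
    for c in sorted(cs,key=cv2.contourArea)[-1:]:
        h=cv2.convexHull(c); e=cv2.fitEllipse(h); print(n,z,cv2.contourArea(h),"ell",np.add(e[0],(x,y)).round(1),np.round(e[1],1),ray(n,e[0][0]+x,e[0][1]+y,z),"rect",[ray(n,p[0]+x,p[1]+y,z)[:2].tolist() for p in cv2.boxPoints(cv2.minAreaRect(h))])
W=((0,0,150),(180,70,255))
print("guard");big(T,(228,185,322,278),*W,"top",118);big(S,(295,170,412,262),*W,"scene",118)
print("dish");big(T,(342,212,384,256),*W,"top",24);big(S,(262,297,316,344),*W,"scene",24)
print("mat");M=((0,0,60),(180,50,200));big(T,(388,192,476,282),*M,"top",3);big(S,(140,325,310,478),*M,"scene",3)
a=cv2.resize(T[185:277,228:322],None,fx=6,fy=6,interpolation=cv2.INTER_CUBIC)[:560,:560]
b=cv2.resize(S[180:250,320:390],None,fx=3.3,fy=3.3,interpolation=cv2.INTER_CUBIC)
o=np.zeros((560,800,3),np.uint8);o[:a.shape[0],:a.shape[1]]=a;o[:b.shape[0],565:565+b.shape[1]]=b
cv2.imwrite("pics/crop1.png",o)
E
```

```text
guard
top 118 5002.0 ell [274.3 231.6] [79.5 80.7] [510.9 243.5 118. ] rect [[628.0, 364.2], [630.5, 128.7], [396.8, 126.7], [394.5, 357.1]]
scene 118 7253.5 ell [353.8 218.9] [ 93.  103.6] [520.  227.6 118. ] rect [[343.7, 266.3], [545.2, 409.9], [675.2, 199.4], [493.6, 69.0]]
dish
top 24 752.5 ell [362.1 233.2] [30.8 31.7] [524.9 -20.8  24. ] rect [[572.0, 25.6], [573.0, -70.1], [479.4, -69.3], [478.5, 25.6]]
scene 24 1364.0 ell [289.2 320.4] [39.6 44.5] [524.7 -24.4  24. ] rect [[454.4, -15.0], [534.4, 42.5], [591.6, -34.1], [514.9, -89.5]]
mat
top 3 5424.5 ell [431.7 235.2] [ 91.8 101.5] [ 524.5 -239.2    3. ] rect [[631.7, -116.6], [647.7, -354.1], [415.4, -359.1], [400.2, -126.4]]
scene 3 12127.0 ell [224.5 404.1] [132.7 163.1] [ 527.3 -245.9    3. ] rect [[415.5, -363.6], [380.2, -120.7], [631.9, -120.5], [643.9, -349.3]]
```

View pics/crop1.png

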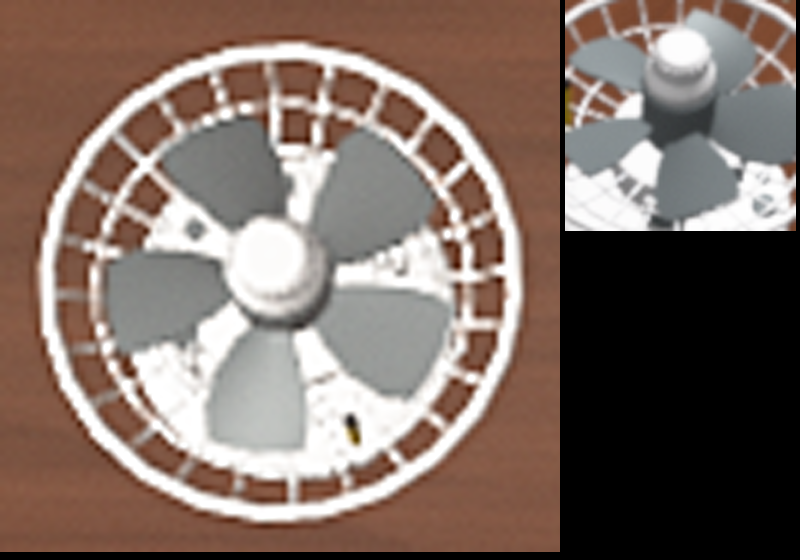

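```bash
python3 - <<'E'
from h import *
print("tri nut approx:",ray("top",273.2,228,188),ray("scene",355.2,194.8,188),"pencil",ray("top",286.7,256,136))
for X,Y in((511,243.5),(509,243),(513,243)):
    print([np.round(proj(n,(X,Y,z)),1).tolist() for n in("top","scene") for z in(188,170)])
T=cv2.imread("pics/top0.png");S=cv2.imread("pics/scene0.png")
def sub(n,im,x,y,X,Y):
    g=cv2.cvtColor(im[y:Y,x:X],cv2.COLOR_BGR2GRAY);print(n,x,y);print(g)
sub("top",T,264,218,284,242)
sub("scene",S,343,186,368,204)
m=cv2.inRange(cv2.cvtColor(T[188:284,386:480],cv2.COLOR_BGR2HSV),(0,0,60),(180,50,200))
c=max(cv2.findContours(m,0,1)[0],key=cv2.contourArea);p=cv2.approxPolyDP(c,4,True)[:,0]+(386,188)
q=np.array([ray("top",*a,3) for a in p]);print(p.tolist(),q,q.mean(0))
i=bot.sense();print(i["joints"])
E
```

```text
tri nut approx: [509.  242.4 188. ] [513.6 238.8 188. ] pencil [437.2 205.4 136. ]
[[272.8, 227.3], [273.2, 228.4], [355.4, 192.9], [355.2, 198.1]]
[[273.0, 228.0], [273.4, 229.1], [354.6, 192.6], [354.3, 197.8]]
[[273.0, 226.6], [273.4, 227.7], [356.1, 193.5], [355.8, 198.7]]
top 264 218
[[124 124 121 118 118 116 113 109 109 105 100 124 245 253 254 249 176 133
  140 140]
 [123 123 122 122 117 114 111 109 107 101  94 122 255 255 255 239 160 136
  142 141]
 [120 123 122 121 118 112 101 104 110 100  96 125 240 255 255 230 141 139
  142 139]
 [113 117 119 117 108 135 184 220 199 169 157 157 198 237 254 202 133 139
  140 138]
 [206 131 111 111 112 219 250 255 255 251 247 224 184 163 188 156 131 139
  137 137]
 [255 224 154 174 223 255 254 252 254 255 255 253 236 187 173 144 129 137
  135 133]
 [255 255 230 230 255 255 252 252 252 251 251 254 255 236 189 156 145 130
  125 129]
 [254 251 240 246 254 252 251 251 251 251 251 251 254 255 216 145 148 125
  118 129]
 [255 251 228 251 255 252 251 251 251 252 251 251 252 255 229 163 160 153
  126 120]
 [250 252 238 253 255 252 251 251 252 252 251
[... 2709 characters left out ...]
 139]
 [145 164 174 150 133 148 170 188 189 183 189 196 200 200 201 201 191 196
  175 140 185 220 193 145 137]
 [146 158 165 152 136 133 148 173 173 170 179 177 178 177 177 179 156 154
  147 144 192 223 194 140 133]
 [144 153 164 158 145 131 130 135 136 146 158 154 151 143 139 146 131 120
  127 160 199 218 183 133 130]
 [132 146 163 164 159 144 132 128 128 128 128 125 122 119 119 119 116 117
  142 179 201 206 171 130 127]]
[[464, 198], [392, 202], [398, 274], [471, 270]] [[ 644.  -343.5    3. ]
 [ 628.7 -116.9    3. ]
 [ 402.3 -132.6    3. ]
 [ 416.9 -357.9    3. ]] [ 522.975 -237.725    3.   ]
[-1.45110135e+00  2.45729141e-01  1.55890069e+00 -1.91890255e-05
  1.33869602e+00 -1.74095856e-01]
```

Call:
jog_arm --pt "85 23.3 -30.5 -4 0 0 0" --pt "85 23.3 -30.5 -4 0 0 0" --pt "85 23.3 -30.5 -4 0 0 0" --pt "85 23.3 -30.5 -4 0 0 0" --pt "85 23.3 -30.5 -4 0 0 0" --pt "85 23.3 -30.5 -4 0 0 0" --pt "85 23.3 -30.5 -4 0 0 0" --pt "85 23.3 -30.5 -4 0 0 0" --squeeze 22

```text
t: 0.77
ee_pos: [296.1, -332.6, 234.5]
tool_rot: [-3.107, -0.459, 0.0]
force: [1.6, 0.2, -0.3]
gripper_width: 84.9
finger_force: 0.0
```

Call:
jog_arm --pt "85 23.3 -30.5 -2 0 0 0" --pt "85 23.3 -30.5 -2 0 0 0" --pt "85 23.3 -30.5 -2 0 0 0" --pt "85 23.3 -30.5 -2 0 0 0" --pt "85 23.3 -30.5 -2 0 0 0" --pt "85 23.3 -30.5 -2 0 0 0" --pt "85 23.3 -30.5 -2 0 0 0" --pt "85 23.3 -30.5 -2 0 0 0"

```text
t: 1.43
ee_pos: [403.8, -45.1, 250.8]
tool_rot: [3.108, 0.46, 0.001]
force: [0.2, -0.6, 0.1]
gripper_width: 84.7
finger_force: 0.0
```

Call:
jog_arm --pt "85 23.3 -30.5 0 0 0 0" --pt "85 23.3 -30.5 0 0 0 0" --pt "85 23.3 -30.5 0 0 0 0" --pt "85 23.3 -30.5 0 0 0 0" --pt "85 23.3 -30.5 0 0 0 0" --pt "85 23.3 -30.5 0 0 0 0" --pt "85 23.3 -30.5 0 0 0 0" --pt "85 0 0 0 0 0 0" --pt "85 0 0 0 0 0 0"

```text
t: 2.18
ee_pos: [497.6, 205.8, 249.8]
tool_rot: [3.107, 0.465, -0.003]
force: [-0.0, -0.3, -1.2]
gripper_width: 85.2
finger_force: 0.0
```

Call:
jog_arm --pt "85 12 -15.5 0 0 0 0" --pt "85 12 -15.5 0 0 0 0" --pt "75 0 0 20 0 0 0" --pt "70 0 0 20 0 0 0" --pt "65 0 0 20 0 0 0" --pt "60 0 0 12.5 0 0 0" --pt "60 0 0 0 0 0 0" --pt "60 0 0 0 0 0 0"

```text
t: 2.85
ee_pos: [511.7, 240.2, 178.1]
tool_rot: [3.108, 0.458, -0.002]
force: [-0.3, 1.0, 0.4]
gripper_width: 59.9
finger_force: 0.0
```

```bash
python3 - <<'E'
from h import *
s=bot.sense();print(s["ee_pos"],s["joints"],s["moment"],bot.tip_extent)
S=bot.camera("scene")
cv2.imwrite("pics/c2.png",cv2.resize(S[120:270,280:430],None,fx=4,fy=4,interpolation=2))
E
```

```text
[511.74537169 240.22444994 178.09689378] [ 2.38430428e-01  7.27180526e-02  1.79819025e+00 -1.27338551e-04
  1.27175436e+00  1.51659908e+00] [-0.04477346  0.02121938 -0.01777142] 11.0
```

View pics/c2.png

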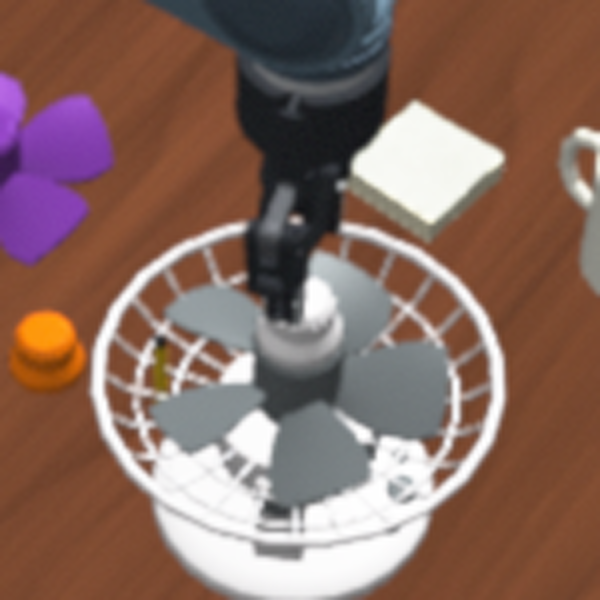

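Call:
jog_arm --pt "45 0 -2 0 0 0 0" --pt "30 0 0 0 0 0 0" --pt "30 0 0 0 0 0 0" --pt "30 0 0 0 0 0 0" --pt "30 0 0 0 0 0 0" --pt "30 0 0 0 0 0 0" --squeeze 22

```text
t: 3.4
ee_pos: [511.5, 243.1, 178.5]
tool_rot: [-3.108, -0.46, -0.0]
force: [0.6, 1.1, 0.6]
gripper_width: 29.6
finger_force: 0.0
```

```bash
python3 -c "
from h import *
s=bot.sense();print({k:np.round(s[k],3) for k in('ee_pos','force','moment','gripper_width','finger_force','joints')})"
```

```text
{'ee_pos': array([511.506, 243.057, 178.462]), 'force': array([0.591, 1.148, 0.594]), 'moment': array([-0.007, -0.001, -0.023]), 'gripper_width': np.float64(29.614), 'finger_force': np.float64(0.0), 'joints': array([0.243, 0.074, 1.796, 0.   , 1.271, 1.52 ])}
```

```bash
python3 - <<'E'
from h import *
S=bot.camera("scene");T=bot.camera("top")
a=cv2.resize(S[150:250,300:400],None,fx=4,fy=4,interpolation=2);b=cv2.resize(T[180:280,224:324],None,fx=4,fy=4,interpolation=2)
cv2.imwrite("pics/c3.png",np.hstack([a,b]))
print(proj("scene",(511.5,243,188)),proj("scene",(511.5,243,167)))
E
```

```text
(np.float64(355.5091691848308), np.float64(193.16262209842535)) (np.float64(355.2170734911549), np.float64(199.20843206790593))
```

View pics/c3.png

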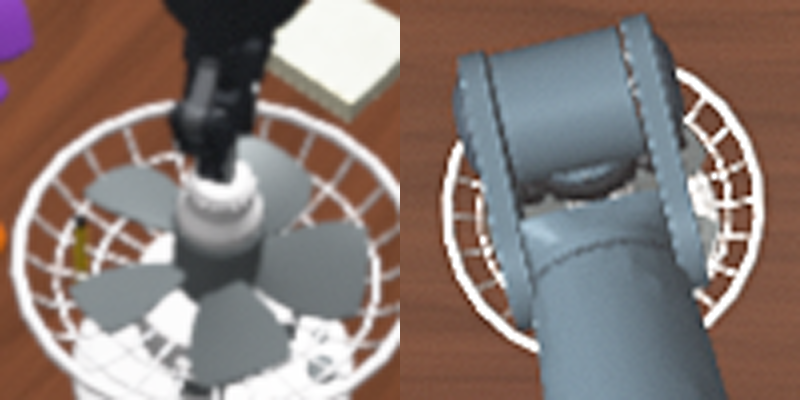

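Call:
jog_arm --pt "60 0 0 0 0 0 0" --pt "60 0 0 0 0 0 0" --pt "60 0 0 0 0 0 0" --pt "60 0 0 6 0 0 0" --pt "60 0 0 6 0 0 0" --pt "60 0 0 6 0 0 0" --pt "45 0 0 0 0 0 0" --pt "34 0 0 0 0 0 0" --pt "34 0 0 0 0 0 0" --pt "34 0 0 0 0 0 0"

```text
t: 4.33
ee_pos: [511.7, 243.1, 160.6]
tool_rot: [-3.108, -0.46, -0.001]
force: [0.0, 1.0, -0.9]
gripper_width: 33.9
finger_force: 0.0
```

```bash
python3 - <<'E'
from h import *
s=bot.sense();print({k:np.round(s[k],3) for k in('ee_pos','force','moment','gripper_width','finger_force')})
S=bot.camera("scene")
cv2.imwrite("pics/c4.png",cv2.resize(S[140:220,315:395],None,fx=7,fy=7,interpolation=2))
E
```

```text
{'ee_pos': array([511.651, 243.066, 160.564]), 'force': array([ 0.002,  1.04 , -0.889]), 'moment': array([-0.046, -0.022, -0.007]), 'gripper_width': np.float64(33.938), 'finger_force': np.float64(0.0)}
```

View pics/c4.png

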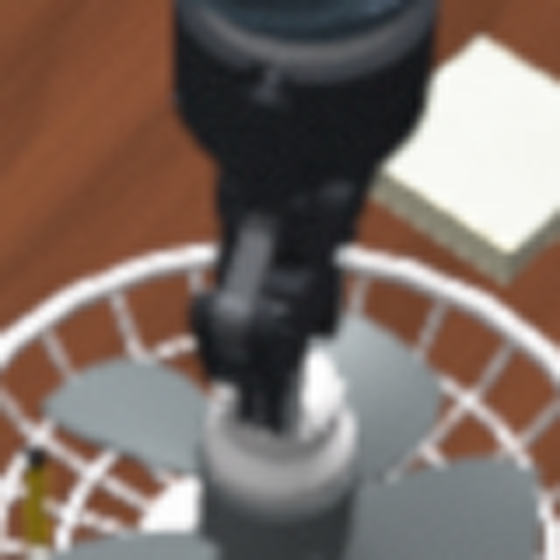

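Call:
jog_arm --pt "62 0 0 0 0 0 0" --pt "62 0 0 0 0 0 0" --pt "62 0 0 0 0 0 0" --pt "62 0 0 6 0 0 0" --pt "62 0 0 6 0 0 0" --pt "50 0 0 0 0 0 0" --pt "34 0 0 0 0 0 0" --pt "34 0 0 0 0 0 0" --pt "34 0 0 0 0 0 0" --pt "34 0 0 0 0 0 0"

```text
t: 5.22
ee_pos: [511.3, 242.9, 148.0]
tool_rot: [3.108, 0.46, -0.001]
force: [0.7, -0.2, -1.4]
gripper_width: 36.4
finger_force: 22.3
```

```bash
python3 - <<'E'
from h import *
s=bot.sense();print({k:np.round(s[k],3) for k in('ee_pos','force','moment','gripper_width','finger_force')})
S=bot.camera("scene");S=cv2.convertScaleAbs(S,alpha=.8);g=(255*(S/255.)**.5).astype(np.uint8)
cv2.imwrite("pics/c5.png",cv2.resize(g[160:220,325:385],None,fx=9,fy=9,interpolation=2))
for z in(200,190,180,170,160,150,140): print(z,[np.round(proj("scene",(511.6+.29*k,243-.957*k,z)),1).tolist() for k in(17,30,-17)])
E
```

```text
{'ee_pos': array([511.295, 242.915, 148.036]), 'force': array([ 0.746, -0.238, -1.389]), 'moment': array([-0.053, -0.022,  0.01 ]), 'gripper_width': np.float64(36.38), 'finger_force': np.float64(22.253)}
200 [[353.3, 195.4], [351.5, 199.9], [358.1, 184.0]]
190 [[353.2, 198.4], [351.4, 202.8], [357.9, 186.9]]
180 [[353.1, 201.3], [351.3, 205.7], [357.8, 189.8]]
170 [[353.0, 204.1], [351.1, 208.5], [357.6, 192.7]]
160 [[352.8, 206.9], [351.0, 211.4], [357.5, 195.6]]
150 [[352.7, 209.7], [350.9, 214.1], [357.3, 198.4]]
140 [[352.6, 212.5], [350.8, 216.9], [357.2, 201.2]]
```

View pics/c5.png

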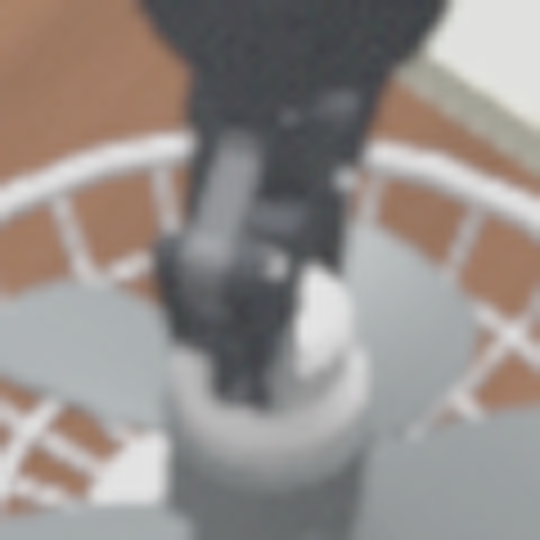

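Call:
jog_arm --pt "50 0 0 0 0 0 0" --pt "50 0 0 0 0 0 0" --pt "50 0 0 5 0 0 0" --pt "50 0 0 0 0 0 0" --pt "34 0 0 0 0 0 0" --pt "34 0 0 0 0 0 0" --pt "34 0 0 0 0 0 0" --pt "34 0 0 0 0 0 0" --squeeze 22

```text
t: 5.93
ee_pos: [511.4, 242.9, 143.3]
tool_rot: [3.108, 0.46, -0.0]
force: [-0.6, -0.5, -1.0]
gripper_width: 36.4
finger_force: 22.1
```

Call:
jog_arm --pt "34 0 0 0 0 0 4" --pt "34 0 0 0 0 0 4" --pt "34 0 0 0 0 0 3" --pt "34 0 0 0 0 0 0" --squeeze 22

```text
t: 6.27
ee_pos: [511.5, 242.9, 143.4]
tool_rot: [3.137, 0.159, 0.0]
force: [0.5, -0.1, -0.1]
gripper_width: 36.6
finger_force: 22.2
```

```bash
cat > s.py <<'E'
from h import *
s=bot.sense();print({k:np.round(s[k],3) for k in('ee_pos','force','moment','gripper_width','finger_force','joints','joint_efforts','tool_rot')})
E
python3 s.py
```

```text
{'ee_pos': array([511.518, 242.906, 143.366]), 'force': array([ 0.548, -0.111, -0.079]), 'moment': array([-0.134,  0.011,  0.006]), 'gripper_width': np.float64(36.571), 'finger_force': np.float64(22.155), 'joints': array([ 0.243,  0.112,  1.823, -0.   ,  1.206,  1.713]), 'joint_efforts': array([  0.391, -35.618, -30.936,   0.185,  -0.059,   0.384]), 'tool_rot': array([3.137, 0.159, 0.   ])}
```

Call:
jog_arm --pt "34 0 0 0 0 0 -5" --pt "34 0 0 0 0 0 -5" --pt "34 0 0 0 0 0 -6" --pt "34 0 0 0 0 0 -6" --pt "34 0 0 0 0 0 0" --squeeze 22

```text
t: 6.68
ee_pos: [511.5, 242.9, 143.2]
tool_rot: [3.048, 0.76, 0.0]
force: [0.9, -1.2, -0.7]
gripper_width: 36.2
finger_force: 22.1
```

```bash
python3 s.py
```

```text
{'ee_pos': array([511.517, 242.918, 143.236]), 'force': array([ 0.879, -1.201, -0.667]), 'moment': array([-0.183, -0.116, -0.037]), 'gripper_width': np.float64(36.237), 'finger_force': np.float64(22.127), 'joints': array([ 0.243,  0.113,  1.823, -0.   ,  1.206,  1.326]), 'joint_efforts': array([  0.636, -35.986, -31.051,   0.236,   0.073,  -0.772]), 'tool_rot': array([3.048, 0.76 , 0.   ])}
```

Call:
jog_arm --pt "34 0 0 0 0 0 7" --pt "34 0 0 0 0 0 7" --pt "34 0 0 0 0 0 7" --squeeze 22

```text
t: 6.93
ee_pos: [511.5, 242.9, 143.3]
tool_rot: [3.136, 0.175, 0.0]
force: [-0.2, -2.4, 0.8]
gripper_width: 36.7
finger_force: 22.2
```

```bash
python3 s.py
```

```text
{'ee_pos': array([511.499, 242.853, 143.332]), 'force': array([-0.249, -2.445,  0.752]), 'moment': array([-0.205, -0.032,  0.016]), 'gripper_width': np.float64(36.746), 'finger_force': np.float64(22.191), 'joints': array([ 0.243,  0.112,  1.823, -0.   ,  1.206,  1.703]), 'joint_efforts': array([  0.644, -35.505, -30.792,   0.297,  -0.038,  -1.201]), 'tool_rot': array([3.136, 0.175, 0.   ])}
```

Call:
jog_arm --pt "34 0 0 0 0 0 7" --pt "34 0 0 0 0 0 7" --pt "34 0 0 0 0 0 0" --squeeze 22

```text
t: 7.18
ee_pos: [511.7, 242.7, 143.7]
tool_rot: [3.135, -0.202, 0.001]
force: [0.2, -2.3, 1.2]
gripper_width: 36.7
finger_force: 22.3
```

```bash
python3 s.py
```

```text
{'ee_pos': array([511.703, 242.699, 143.663]), 'force': array([ 0.245, -2.309,  1.211]), 'moment': array([-0.418,  0.07 , -0.016]), 'gripper_width': np.float64(36.668), 'finger_force': np.float64(22.32), 'joints': array([ 2.430e-01,  1.120e-01,  1.822e+00, -1.000e-03,  1.207e+00,
        1.943e+00]), 'joint_efforts': array([  1.051, -34.891, -30.477,   0.481,  -0.196,   0.86 ]), 'tool_rot': array([ 3.135e+00, -2.020e-01,  1.000e-03])}
```

Call:
jog_arm --pt "34 0 0 0 0 0 0" --pt "34 0 0 0 0 0 0" --pt "34 0 0 0 0 0 0"

```text
t: 7.43
ee_pos: [511.7, 242.8, 143.6]
tool_rot: [3.135, -0.194, 0.001]
force: [-0.5, -2.0, 2.5]
gripper_width: 36.9
finger_force: 22.4
```

```bash
python3 s.py
```

```text
{'ee_pos': array([511.667, 242.761, 143.607]), 'force': array([-0.493, -1.967,  2.523]), 'moment': array([-0.582, -0.006,  0.024]), 'gripper_width': np.float64(36.926), 'finger_force': np.float64(22.395), 'joints': array([ 2.430e-01,  1.120e-01,  1.823e+00, -1.000e-03,  1.207e+00,
        1.938e+00]), 'joint_efforts': array([ 1.5860e+00, -3.4325e+01, -3.0011e+01,  7.5200e-01, -2.3800e-01,
       -9.0000e-03]), 'tool_rot': array([ 3.135e+00, -1.940e-01,  1.000e-03])}
```

Call:
jog_arm --pt "34 0 0 0 0 0 -7" --pt "34 0 0 0 0 0 -7" --pt "34 0 0 0 0 0 0" --pt "34 0 0 0 0 0 0" --pt "34 0 0 0 0 0 0"

```text
t: 7.85
ee_pos: [511.3, 243.1, 143.3]
tool_rot: [-3.136, -0.184, 0.001]
force: [-0.9, -1.8, 2.8]
gripper_width: 37.0
finger_force: 22.4
```

```bash
python3 s.py
```

```text
{'ee_pos': array([511.251, 243.149, 143.269]), 'force': array([-0.891, -1.762,  2.795]), 'moment': array([-0.267,  0.345,  0.014]), 'gripper_width': np.float64(37.0), 'finger_force': np.float64(22.381), 'joints': array([0.244, 0.112, 1.823, 0.   , 1.207, 1.697]), 'joint_efforts': array([ 3.3600e-01, -3.4613e+01, -3.0710e+01,  2.4200e-01, -4.8000e-01,
        2.1000e-02]), 'tool_rot': array([-3.136e+00, -1.840e-01,  1.000e-03])}
```

Call:
jog_arm --pt "34 0 0 0 0 0 -7" --pt "34 0 0 0 0 0 -7" --pt "34 0 0 0 0 0 -7" --pt "34 0 0 0 0 0 -7" --pt "34 0 0 0 0 0 0" --pt "34 0 0 0 0 0 0" --pt "34 0 0 0 0 0 0"

```text
t: 8.43
ee_pos: [511.7, 243.3, 143.2]
tool_rot: [-2.999, -0.935, -0.001]
force: [2.5, 1.0, -0.7]
gripper_width: 36.5
finger_force: 22.4
```

```bash
python3 s.py
```

```text
{'ee_pos': array([511.661, 243.301, 143.195]), 'force': array([ 2.539,  0.987, -0.723]), 'moment': array([ 0.146, -0.306, -0.303]), 'gripper_width': np.float64(36.482), 'finger_force': np.float64(22.432), 'joints': array([2.430e-01, 1.130e-01, 1.823e+00, 1.000e-03, 1.205e+00, 1.210e+00]), 'joint_efforts': array([  0.353, -35.948, -30.418,  -0.164,   0.395,  -0.275]), 'tool_rot': array([-2.999e+00, -9.350e-01, -1.000e-03])}
```

Call:
jog_arm --pt "50 0 0 0 0 0 0" --pt "50 0 0 0 0 0 0" --pt "50 0 0 0 0 0 0" --pt "50 0 0 0 0 0 -7.1" --pt "50 0 0 0 0 0 -7.1" --pt "50 0 0 0 0 0 -7.1" --pt "50 0 0 0 0 0 -7.1" --pt "50 0 0 0 0 0 -7.1" --pt "50 0 0 0 0 0 -7.1" --pt "50 0 0 0 0 0 -7.1"

```text
t: 9.27
ee_pos: [511.4, 243.1, 143.3]
tool_rot: [-2.319, -2.12, 0.0]
force: [-0.2, -0.1, 0.1]
gripper_width: 49.9
finger_force: 0.0
```

Call:
jog_arm --pt "50 0 0 0 0 0 -7.1" --pt "50 0 0 0 0 0 -7.1" --pt "50 0 0 0 0 0 -7.1" --pt "50 0 0 0 0 0 -7.1" --pt "50 0 0 0 0 0 -7.1" --pt "50 0 0 0 0 0 -7.1" --pt "50 0 0 0 0 0 -7.1"

```text
t: 9.85
ee_pos: [511.3, 243.0, 143.3]
tool_rot: [-1.213, -2.898, 0.0]
force: [0.5, 0.5, -0.1]
gripper_width: 50.1
finger_force: 0.0
```

Call:
jog_arm --pt "50 0 0 0 0 0 -7.1" --pt "50 0 0 0 0 0 -7.1" --pt "50 0 0 0 0 0 -7.1" --pt "50 0 0 0 0 0 -7.1" --pt "50 0 0 0 0 0 -7.1" --pt "50 0 0 0 0 0 -7.1" --pt "50 0 0 0 0 0 -7.1" --pt "50 0 0 0 0 0 -7.1"

```text
t: 10.52
ee_pos: [511.4, 243.1, 143.3]
tool_rot: [0.311, -3.126, 0.0]
force: [0.6, -0.5, 1.3]
gripper_width: 50.1
finger_force: 0.0
```

Call:
jog_arm --pt "45 0 0 0 0 0 0" --pt "33 0 0 0 0 0 0" --pt "33 0 0 0 0 0 0" --pt "33 0 0 0 0 0 0" --pt "33 0 0 0 0 0 0" --squeeze 40

```text
t: 10.93
ee_pos: [511.6, 242.9, 143.6]
tool_rot: [-0.3, 3.127, -0.0]
force: [-0.8, -1.6, 2.4]
gripper_width: 35.5
finger_force: 40.0
```

```bash
python3 s.py
```

```text
{'ee_pos': array([511.63 , 242.945, 143.615]), 'force': array([-0.809, -1.601,  2.433]), 'moment': array([-0.246,  0.069, -0.028]), 'gripper_width': np.float64(35.513), 'finger_force': np.float64(40.044), 'joints': array([ 0.243,  0.112,  1.823, -0.   ,  1.206, -1.519]), 'joint_efforts': array([ 5.7700e-01, -3.4319e+01, -2.9894e+01,  2.2800e-01, -1.3200e-01,
       -7.0000e-03]), 'tool_rot': array([-0.3  ,  3.127, -0.   ])}
```

Call:
jog_arm --pt "33 0 0 -0.2 0 0 7" --pt "33 0 0 -0.2 0 0 7" --pt "33 0 0 -0.2 0 0 7" --pt "33 0 0 -0.2 0 0 7" --pt "33 0 0 -0.2 0 0 7" --pt "33 0 0 -0.2 0 0 7" --pt "33 0 0 -0.2 0 0 7" --pt "33 0 0 -0.2 0 0 7"

```text
t: 11.6
ee_pos: [511.2, 242.4, 144.7]
tool_rot: [-1.211, -2.898, 0.002]
force: [-0.7, -2.0, 1.5]
gripper_width: 36.2
finger_force: 40.1
```

```bash
python3 s.py
```

```text
{'ee_pos': array([511.229, 242.428, 144.667]), 'force': array([-0.733, -2.011,  1.48 ]), 'moment': array([-0.399,  0.101, -0.026]), 'gripper_width': np.float64(36.164), 'finger_force': np.float64(40.131), 'joints': array([ 2.430e-01,  1.110e-01,  1.822e+00, -1.000e-03,  1.210e+00,
       -5.360e-01]), 'joint_efforts': array([  1.019, -34.914, -30.75 ,   0.533,  -0.298,  -1.18 ]), 'tool_rot': array([-1.211e+00, -2.898e+00,  2.000e-03])}
```

Torque-free with no force build-up: it is unscrewing.

Call:
jog_arm --pt "33 0 0 -0.2 0 0 7" --pt "33 0 0 -0.2 0 0 7" --pt "33 0 0 -0.2 0 0 7" --pt "33 0 0 -0.2 0 0 7" --pt "33 0 0 -0.2 0 0 7" --pt "33 0 0 -0.2 0 0 7" --pt "33 0 0 -0.2 0 0 7" --pt "33 0 0 -0.2 0 0 7" --pt "33 0 0 -0.2 0 0 7" --pt "33 0 0 -0.2 0 0 7"

```text
t: 12.43
ee_pos: [511.1, 242.0, 146.5]
tool_rot: [2.654, 1.679, -0.004]
force: [-1.3, -4.8, 0.9]
gripper_width: 36.1
finger_force: 40.1
```

Call:
jog_arm --pt "33 0 0 -0.2 0 0 7" --pt "33 0 0 -0.2 0 0 7" --pt "33 0 0 -0.2 0 0 7" --pt "33 0 0 -0.2 0 0 7" --pt "33 0 0 -0.2 0 0 7" --pt "33 0 0 -0.2 0 0 7" --pt "33 0 0 -0.2 0 0 7" --pt "33 0 0 -0.2 0 0 7" --pt "33 0 0 -0.2 0 0 7" --pt "33 0 0 -0.2 0 0 7"

```text
t: 13.27
ee_pos: [510.5, 242.1, 148.3]
tool_rot: [3.136, -0.147, -0.004]
force: [-2.2, -3.8, 2.5]
gripper_width: 36.3
finger_force: 40.2
```

Call:
jog_arm --pt "33 0 0 -0.2 0 0 7" --pt "33 0 0 -0.2 0 0 7" --pt "33 0 0 -0.2 0 0 7" --pt "33 0 0 0 0 0 0" --pt "33 0 0 0 0 0 0" --pt "33 0 0 -3 0 0 0" --pt "33 0 0 0 0 0 0"

```text
t: 13.85
ee_pos: [510.9, 243.0, 152.2]
tool_rot: [3.061, -0.703, -0.002]
force: [-2.8, -1.5, -0.7]
gripper_width: 36.3
finger_force: 40.2
```

```bash
python3 s.py
```

```text
{'ee_pos': array([510.889, 242.981, 152.226]), 'force': array([-2.837, -1.54 , -0.726]), 'moment': array([-0.309,  0.493,  0.004]), 'gripper_width': np.float64(36.268), 'finger_force': np.float64(40.158), 'joints': array([0.243, 0.102, 1.817, 0.   , 1.224, 2.266]), 'joint_efforts': array([ 2.1000e-01, -3.6176e+01, -3.3121e+01,  2.6300e-01, -8.4500e-01,
       -2.5000e-02]), 'tool_rot': array([ 3.061e+00, -7.030e-01, -2.000e-03])}
```

Call:
jog_arm --pt "33 0 0 -10 0 0 0" --pt "33 0 0 -20 0 0 0" --pt "33 0 0 -20 0 0 0" --pt "33 16 29 0 0 0 0" --pt "33 16 29 0 0 0 0" --pt "33 16 29 0 0 0 0" --pt "33 16 29 0 0 0 0" --pt "33 16 29 0 0 0 0" --pt "33 16 29 0 0 0 0" --pt "33 16 29 0 0 0 0"

```text
t: 14.68
ee_pos: [524.3, 10.0, 204.1]
tool_rot: [-3.061, 0.704, -0.006]
force: [0.4, -0.2, -0.9]
gripper_width: 35.8
finger_force: 40.3
```

Call:
jog_arm --pt "33 16 29 0 0 0 0" --pt "33 0 0 30 0 0 0" --pt "33 0 0 30 0 0 0" --pt "33 0 0 30 0 0 0" --pt "33 0 0 30 0 0 0" --pt "33 0 0 15 0 0 0" --pt "33 0 0 0 0 0 0" --pt "33 0 0 0 0 0 0"

```text
t: 15.35
ee_pos: [525.6, -21.6, 68.0]
tool_rot: [-3.061, 0.705, -0.001]
force: [0.6, 0.7, 0.1]
gripper_width: 36.1
finger_force: 40.3
```

```bash
python3 s.py; python3 - <<'E'
from h import *
S=bot.camera("scene");T=bot.camera("top")
a=cv2.resize(S[240:360,230:350],None,fx=4,fy=4,interpolation=2);b=cv2.resize(T[185:265,325:400],None,fx=4,fy=6,interpolation=2)
cv2.imwrite("pics/c6.png",np.hstack([a,b]))
E
```

```text
{'ee_pos': array([525.571, -21.621,  68.023]), 'force': array([0.623, 0.66 , 0.062]), 'moment': array([-0.053, -0.027,  0.014]), 'gripper_width': np.float64(36.106), 'finger_force': np.float64(40.302), 'joints': array([-0.257,  0.125,  1.964,  0.   ,  1.052,  1.766]), 'joint_efforts': array([-3.2000e-02, -3.1766e+01, -2.6646e+01,  1.0000e-03,  2.4000e-02,
       -3.0000e-03]), 'tool_rot': array([-3.061e+00,  7.050e-01, -1.000e-03])}
```

View pics/c6.png

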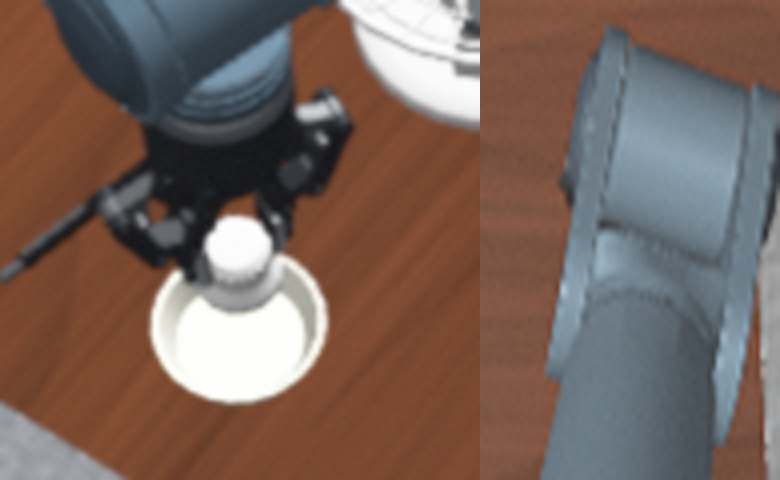

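Call:
jog_arm --pt "33 0 0 15 0 0 0" --pt "33 0 0 15 0 0 0" --pt "33 0 0 5 0 0 0" --pt "33 0 0 3 0 0 0" --pt "33 0 0 2 0 0 0" --pt "33 0 0 0 0 0 0"

```text
t: 15.95
ee_pos: [525.7, -21.8, 28.3]
tool_rot: [3.061, -0.706, 0.002]
force: [-0.3, 0.0, 0.8]
gripper_width: 35.8
finger_force: 40.3
```

Call:
jog_arm --pt "33 0 0 3 0 0 0" --pt "33 0 0 3 0 0 0" --pt "33 0 0 0 0 0 0"

```text
t: 16.2
ee_pos: [524.8, -21.6, 21.3]
tool_rot: [-3.061, 0.706, 0.001]
force: [0.1, 0.0, -0.4]
gripper_width: 36.0
finger_force: 40.3
```

Call:
jog_arm --pt "33 0 0 3 0 0 0" --pt "33 0 0 2 0 0 0" --pt "33 0 0 0 0 0 0"

```text
t: 16.45
ee_pos: [524.5, -21.5, 16.0]
tool_rot: [-3.061, 0.706, 0.001]
force: [-0.3, 0.3, -0.5]
gripper_width: 35.9
finger_force: 40.3
```

Call:
jog_arm --pt "33 0 0 3 0 0 0" --pt "33 0 0 2 0 0 0" --pt "33 0 0 0 0 0 0"

```text
t: 16.7
ee_pos: [524.5, -21.5, 11.0]
tool_rot: [-3.061, 0.706, 0.001]
force: [-1.0, -0.5, -1.3]
gripper_width: 36.0
finger_force: 40.3
```

Call:
jog_arm --pt "33 0 0 3 0 0 0" --pt "33 0 0 0 0 0 0"

```text
t: 16.87
ee_pos: [524.6, -21.5, 8.0]
tool_rot: [-3.061, 0.706, 0.001]
force: [0.0, 0.6, -0.2]
gripper_width: 35.8
finger_force: 40.3
```

Call:
jog_arm --pt "33 0 0 3 0 0 0" --pt "33 0 0 0 0 0 0"

```text
t: 17.03
ee_pos: [524.6, -21.5, 5.0]
tool_rot: [-3.061, 0.706, 0.001]
force: [0.0, 0.2, -0.2]
gripper_width: 35.8
finger_force: 40.3
```

Call:
jog_arm --pt "33 0 0 3 0 0 0" --pt "33 0 0 0 0 0 0"

```text
t: 17.2
ee_pos: [524.6, -21.5, 2.0]
tool_rot: [-3.061, 0.706, 0.001]
force: [-0.9, 1.0, -0.5]
gripper_width: 36.0
finger_force: 40.3
```

Call:
jog_arm --pt "33 0 0 3 0 0 0" --pt "33 0 0 2 0 0 0" --pt "33 0 0 0 0 0 0"

```text
t: 17.45
ee_pos: [524.5, -21.5, -3.1]
tool_rot: [3.061, -0.706, -0.002]
force: [-0.8, 1.0, -0.5]
gripper_width: 36.0
finger_force: 40.3
```

Call:
jog_arm --pt "33 0 0 2 0 0 0" --pt "33 0 0 0 0 0 0"

```text
t: 17.62
ee_pos: [524.7, -21.6, -4.8]
tool_rot: [-3.061, 0.706, 0.001]
force: [0.4, -0.1, -0.2]
gripper_width: 35.9
finger_force: 40.3
```

Call:
jog_arm --pt "33 0 0 1.5 0 0 0" --pt "33 0 0 0 0 0 0"

```text
t: 17.78
ee_pos: [524.8, -21.6, -6.2]
tool_rot: [-3.061, 0.706, 0.0]
force: [-0.3, 0.2, -0.1]
gripper_width: 36.0
finger_force: 40.3
```

Call:
jog_arm --pt "33 0 0 1.5 0 0 0" --pt "33 0 0 0 0 0 0" --pt "33 0 0 0 0 0 0"

```text
t: 18.03
ee_pos: [525.2, -21.6, -6.5]
tool_rot: [3.061, -0.706, -0.0]
force: [-3.3, 1.9, 7.7]
gripper_width: 35.9
finger_force: 41.0
```

```bash
python3 s.py; python3 - <<'E'
from h import *
S=bot.camera("scene")
cv2.imwrite("pics/c7.png",cv2.resize(S[270:360,240:340],None,fx=6,fy=6,interpolation=2))
E
```

```text
{'ee_pos': array([525.224, -21.641,  -6.484]), 'force': array([-3.274,  1.93 ,  7.675]), 'moment': array([ 0.048,  0.617, -0.056]), 'gripper_width': np.float64(35.85), 'finger_force': np.float64(41.004), 'joints': array([-0.257,  0.258,  1.979, -0.   ,  0.906,  1.767]), 'joint_efforts': array([ -0.447, -32.377, -23.893,   0.065,  -0.922,  -0.043]), 'tool_rot': array([ 3.061, -0.706, -0.   ])}
```

View pics/c7.png

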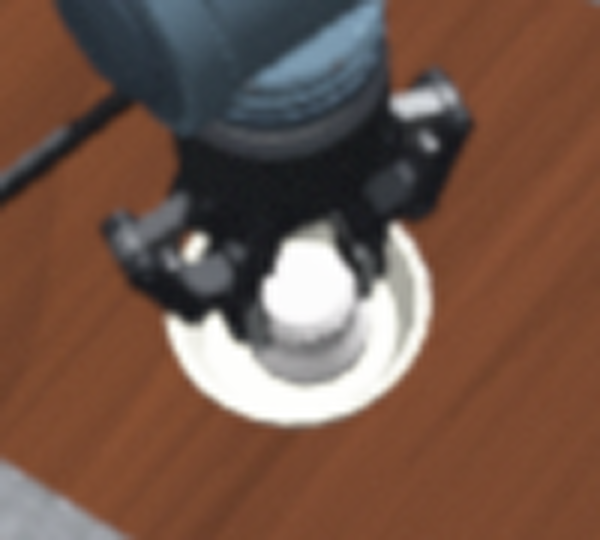

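Call:
jog_arm --pt "33 0 0 -1.5 0 0 0" --pt "46 0 0 0 0 0 0" --pt "46 0 0 0 0 0 0" --pt "46 0 0 -1 0 0 0" --pt "46 0 0 -3 0 0 0" --pt "46 0 0 -6 0 0 0" --pt "46 0 0 -15 0 0 0"

```text
t: 18.67
ee_pos: [523.3, -21.2, 17.9]
tool_rot: [-3.061, 0.706, 0.006]
force: [0.2, -0.0, 0.4]
gripper_width: 46.0
finger_force: 0.0
```

Call:
jog_arm --pt "50 0 0 -35 0 0 0" --pt "60 0 0 -35 0 0 0" --pt "70 0 0 -36 0 0 0" --pt "75 -5 -10 -36 0 0 0" --pt "75 -10 -18 -36 0 0 0" --pt "75 -16 -29 0 0 0 0" --pt "75 -16 -29 0 0 0 0" --pt "75 -16 -29 0 0 0 0" --pt "75 -16 -29 0 0 0 0"

```text
t: 19.42
ee_pos: [516.8, 143.9, 198.0]
tool_rot: [-3.061, 0.706, -0.002]
force: [0.4, -0.2, 0.1]
gripper_width: 75.0
finger_force: 0.0
```

Call:
jog_arm --pt "75 -16 -29 0 0 0 0" --pt "75 -16 -29 0 0 0 0" --pt "75 -16 -29 0 0 0 0" --pt "75 0 0 0 0 0 0" --pt "75 0 0 0 0 0 0"

```text
t: 19.83
ee_pos: [511.5, 243.0, 197.3]
tool_rot: [3.062, -0.701, 0.0]
force: [-0.7, -0.4, 0.4]
gripper_width: 74.9
finger_force: 0.0
```

```bash
python3 s.py; python3 - <<'E'
from h import *
S=bot.camera("scene");x,y=250,280
m=cv2.inRange(cv2.cvtColor(S[285:350,255:325],cv2.COLOR_BGR2HSV),(0,0,150),(180,70,255))
e=cv2.fitEllipse(cv2.convexHull(max(cv2.findContours(m,0,1)[0],key=cv2.contourArea)));print("dish",e,ray("scene",e[0][0]+255,e[0][1]+285,24))
cv2.imwrite("pics/raw8.png",S)
E
```

```text
{'ee_pos': array([511.472, 243.021, 197.33 ]), 'force': array([-0.656, -0.431,  0.434]), 'moment': array([0.006, 0.001, 0.044]), 'gripper_width': np.float64(74.946), 'finger_force': np.float64(0.0), 'joints': array([ 0.243,  0.055,  1.78 , -0.   ,  1.306,  2.265]), 'joint_efforts': array([ 1.3540e+00, -3.4450e+01, -3.2486e+01,  9.6000e-02, -1.0000e-02,
        4.7000e-02]), 'tool_rot': array([ 3.062, -0.701,  0.   ])}
dish ((34.176490783691406, 35.3796501159668), (39.58787155151367, 44.42570877075195), 81.45022583007812) [524.6 -24.3  24. ]
```

Call:
jog_arm --pt "75 0 0 25 0 0 0" --pt "75 0 0 25 0 0 0" --pt "72 0 0 20 0 0 0" --pt "68 0 0 12 0 0 0" --pt "66 0 0 5 0 0 0" --pt "66 0 0 0 0 0 0"

```text
t: 20.38
ee_pos: [511.5, 240.8, 109.1]
tool_rot: [3.06, -0.708, -0.003]
force: [0.5, 0.2, -0.1]
gripper_width: 66.0
finger_force: 0.0
```

Call:
jog_arm --pt "55 0 0 0 0 0 0" --pt "48 0 0 0 0 0 0" --pt "48 0 0 0 0 0 0" --pt "48 0 0 0 0 0 0" --squeeze 30

```text
t: 20.72
ee_pos: [513.3, 241.9, 111.8]
tool_rot: [-3.06, 0.705, -0.005]
force: [0.6, -0.5, 4.5]
gripper_width: 50.6
finger_force: 31.8
```

```bash
python3 s.py
```

```text
{'ee_pos': array([513.303, 241.852, 111.801]), 'force': array([ 0.62 , -0.522,  4.533]), 'moment': array([-0.144, -0.031, -0.001]), 'gripper_width': np.float64(50.623), 'finger_force': np.float64(31.785), 'joints': array([ 0.241,  0.152,  1.842, -0.   ,  1.144,  2.265]), 'joint_efforts': array([ 5.4100e-01, -3.3939e+01, -2.7590e+01,  2.0800e-01,  7.7000e-02,
       -1.9000e-02]), 'tool_rot': array([-3.06 ,  0.705, -0.005])}
```

Call:
jog_arm --pt "46 0 0 0 0 0 0" --pt "46 0 0 0 0 0 0" --pt "46 0 0 -8 0 0 0" --pt "46 0 0 -15 0 0 0" --pt "46 0 0 -25 0 0 0" --pt "46 0 0 -30 0 0 0" --pt "46 0 0 -25 0 0 0" --pt "46 0 0 0 0 0 0" --squeeze 45

```text
t: 21.38
ee_pos: [514.8, 242.6, 219.5]
tool_rot: [-3.057, 0.704, -0.014]
force: [0.8, 0.5, -0.5]
gripper_width: 50.1
finger_force: 47.9
```

```bash
python3 s.py
```

```text
{'ee_pos': array([514.781, 242.62 , 219.463]), 'force': array([ 0.787,  0.502, -0.548]), 'moment': array([ 0.038, -0.   ,  0.007]), 'gripper_width': np.float64(50.116), 'finger_force': np.float64(47.928), 'joints': array([0.241, 0.036, 1.759, 0.   , 1.337, 2.265]), 'joint_efforts': array([ 8.9000e-02, -3.1918e+01, -2.9571e+01, -7.0000e-03,  4.8600e-01,
       -0.0000e+00]), 'tool_rot': array([-3.057,  0.704, -0.014])}
```

Call:
jog_arm --pt "46 8 15 0 0 0 0" --pt "46 15.6 30.6 0 0 0 0" --pt "46 15.6 30.6 0 0 0 0" --pt "46 15.6 30.6 0 0 0 0" --pt "46 15.6 30.6 0 0 0 0" --pt "46 15.6 30.6 0 0 0 0" --pt "46 15.6 30.6 0 0 0 0" --pt "46 15.6 30.6 0 0 0 0" --pt "46 15.6 30.6 0 0 0 0" --pt "46 15.6 30.6 0 0 0 0"

```text
t: 22.22
ee_pos: [517.2, -85.6, 211.9]
tool_rot: [-3.061, 0.706, 0.003]
force: [0.3, 0.9, -2.1]
gripper_width: 49.6
finger_force: 47.9
```

Call:
jog_arm --pt "46 15.6 30.6 0 0 0 0" --pt "46 15.6 30.6 0 0 0 0" --pt "46 15.6 30.6 0 0 0 0" --pt "46 15.6 30.6 0 0 0 0" --pt "46 8 15 0 0 0 0" --pt "46 0 0 20 0 0 0" --pt "46 0 0 40 0 0 0" --pt "46 0 0 40 0 0 0" --pt "46 0 0 30 0 0 0" --pt "46 0 0 0 0 0 0"

```text
t: 23.05
ee_pos: [515.9, -234.4, 74.7]
tool_rot: [-3.055, 0.704, 0.023]
force: [-0.8, 0.3, -2.3]
gripper_width: 50.0
finger_force: 47.9
```

Call:
jog_arm --pt "46 0 0 0 0 0 0" --pt "46 0 0 0 0 0 0"

```text
t: 23.22
ee_pos: [522.5, -239.2, 84.9]
tool_rot: [3.061, -0.705, 0.004]
force: [-0.4, -0.9, -1.1]
gripper_width: 49.9
finger_force: 47.9
```

```bash
python3 s.py
```

```text
{'ee_pos': array([ 522.49 , -239.168,   84.855]), 'force': array([-0.407, -0.878, -1.07 ]), 'moment': array([-0.039,  0.073,  0.033]), 'gripper_width': np.float64(49.894), 'finger_force': np.float64(47.925), 'joints': array([-0.627,  0.206,  1.836,  0.   ,  1.098,  1.397]), 'joint_efforts': array([ 3.0000e-02, -3.6182e+01, -2.7613e+01,  1.0000e-03,  7.4000e-02,
        1.0000e-03]), 'tool_rot': array([ 3.061, -0.705,  0.004])}
```

Call:
jog_arm --pt "46 2 -1 20 0 0 0" --pt "46 0 0 25 0 0 0" --pt "46 0 0 15 0 0 0" --pt "46 0 0 8 0 0 0" --pt "46 0 0 2 0 0 0" --pt "46 0 0 0 0 0 0" --pt "46 0 0 0 0 0 0"

```text
t: 23.8
ee_pos: [525.0, -239.7, 15.1]
tool_rot: [3.06, -0.705, 0.005]
force: [-0.1, 0.7, -1.2]
gripper_width: 49.8
finger_force: 47.9
```

Call:
jog_arm --pt "46 0 0 2 0 0 0" --pt "46 0 0 1 0 0 0" --pt "46 0 0 0 0 0 0"

```text
t: 24.05
ee_pos: [524.4, -239.3, 11.1]
tool_rot: [3.061, -0.706, 0.003]
force: [-0.1, -0.5, 1.7]
gripper_width: 50.0
finger_force: 48.2
```

Call:
jog_arm --pt "46 0 0 1 0 0 0" --pt "46 0 0 0 0 0 0"

```text
t: 24.22
ee_pos: [524.4, -239.3, 11.0]
tool_rot: [3.061, -0.706, 0.002]
force: [-3.0, 1.7, 9.9]
gripper_width: 50.0
finger_force: 48.8
```

Contact on the mat as predicted (TCP ≈ 10.8). Release and rise.

Call:
jog_arm --pt "50 0 0 -1 0 0 0" --pt "62 0 0 0 0 0 0" --pt "70 0 0 0 0 0 0" --pt "70 0 0 0 0 0 0" --pt "70 0 0 -5 0 0 0" --pt "70 0 0 -15 0 0 0" --pt "70 0 0 -30 0 0 0" --pt "70 0 0 -40 0 0 0" --pt "70 0 0 -40 0 0 0" --pt "70 0 0 -40 0 0 0"

```text
t: 25.05
ee_pos: [523.1, -238.4, 181.8]
tool_rot: [-3.061, 0.706, 0.001]
force: [0.6, -0.2, -0.4]
gripper_width: 70.3
finger_force: 0.0
```

Call:
jog_arm --pt "70 -35 0 0 0 0 0" --pt "70 -35 0 0 0 0 0" --pt "70 -35 0 0 0 0 0" --pt "70 -20 0 0 0 0 0" --pt "70 0 0 0 0 0 0" --pt "70 0 0 0 0 0 0"

```text
t: 25.55
ee_pos: [410.9, -183.8, 180.4]
tool_rot: [3.061, -0.706, 0.002]
force: [-0.5, 0.9, -0.0]
gripper_width: 69.9
finger_force: 0.0
```

```bash
python3 s.py; python3 - <<'E'
from h import *
S=bot.camera("scene");cv2.imwrite("pics/c9.png",S)
E
```

```text
{'ee_pos': array([ 410.855, -183.811,  180.431]), 'force': array([-0.452,  0.885, -0.019]), 'moment': array([-0.053, -0.011,  0.057]), 'gripper_width': np.float64(69.883), 'finger_force': np.float64(0.0), 'joints': array([-0.674, -0.225,  2.073,  0.   ,  1.292,  1.351]), 'joint_efforts': array([ 1.2600e-01, -2.3388e+01, -3.0917e+01, -6.0000e-03,  9.3000e-02,
       -8.0000e-03]), 'tool_rot': array([ 3.061e+00, -7.060e-01,  2.000e-03])}
```

View pics/c9.png

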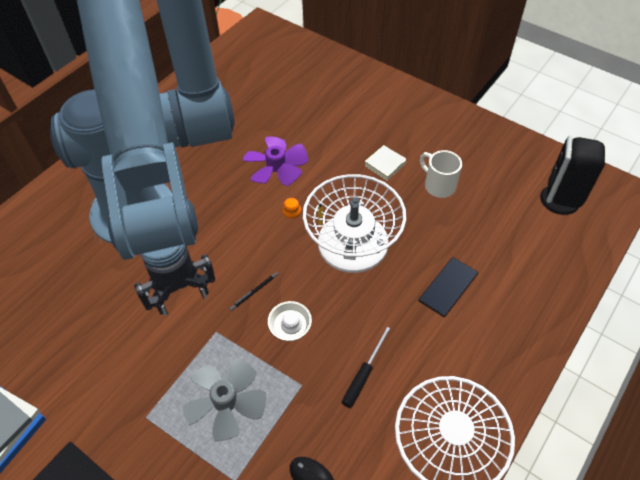

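The picture shows the nut in the dish at (290,320) and the rotor flat, hub up, in the middle of the mat at (222,395). The pencil and the other things on the desk have not moved.

```bash
python3 -c "
from plant import bot
print(bot.sign_off())"
```

```text
the job is handed in; nothing more can be done
None
```

The job is handed in: the nut's thread was reversed (it unscrewed clockwise), the nut is in the dish, the rotor lies flat and nut side up on the middle of the mat, and nothing else on the desk was disturbed.

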